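Stow a felt polishing drum on its bent rack arm

ROBOT

A 6-joint arm with a two-finger parallel gripper is mounted at the origin on the work surface. World frame = base frame: x ahead of the robot, y to its left, z up, the work surface at z = 0. Lengths are in m, angles in degrees, forces in N, time in s.
With the tool pointing down it reaches from about 0.4 to 0.825 m from the base axis. Payload 7 kg.
Tool frame: the origin (TCP) lies midway between the tips of the shut fingers; the grasp point (between the pads) lies 19 mm behind it; z points along the fingers, y is the line along which they close (so a half turn about z gives the same grasp; the last joint's range is limited). The gripper opens to 88 mm and grips with 3 to 60 N. Pads are 19 mm wide; open, the fingers measure 130 mm over their backs; the gripper's body (78 mm by 193 mm) begins 47 mm behind the grasp point.
Start: joints at [90.762, 20.546, 0.682, 0, -70.136, -16.507], TCP at [0.183, 0.65, 0.227] pointing down, gripper open.
Joint ranges: [-176.03, 176.03], [-82.01, 121.73], [-58.28, 71.71], [-173.87, 95.51], [-174.79, -0.11], [-173.66, 173.66]. Speed limits (degrees/s): [136.94, 136.94, 172.46, 180, 180, 180].

INTERFACE

Orientations are given as [roll, pitch, yaw] about the fixed x, y, z axes, in that order (R = Rz(yaw) Ry(pitch) Rx(roll)).
In Python, from plant import ctrl gives the robot as it stands. The module is installed in compiled form; this text tells all that it offers.
- The arm moves only by the tool play_rows, never from a script. Its argument "commands" is a list that holds one entry, the list of rows, each a list of 7 numbers: the turn, a rotation vector about the tool's x, y, z in rad, then the shift along the tool's x, y, z in cm, then the finger opening in cm, from 0 to 8.76. In form: [[[ax, ay, az, x, y, z, grip], ...]]. A call has 1 to 8 rows; each row is the pose to reach, as a shift and turn from the pose commanded when the call began, along the tool's axes at that moment; what a row does not reach only later rows make up. A row lasts 1/12 s, in which the tool goes at most 41.7 mm and 7.16 degrees, less where a joint would pass 70% of its speed; a pose out of reach is approached as far as the arm can. A call with a gripper value outside its range is refused whole. The fingers move at their own pace and stop on an object; the grip force is fixed at half the most. Time passes only in rows, so rows that repeat a pose let the fingers close. It gives the time, the measured TCP pose, the force, the opening and the grip force at its end, in the units of the state.
- ctrl.get_obs(): the state, without advancing time (a new reading comes with each control period).
- ctrl.snapshot(name): name is "scene" or "top"; returns a dict with "color" (384x512x3 uint8, red, green, blue), "camera_matrix" (3x3 intrinsics, pixels), "origin" and "rotation" of the camera in the world. Camera axes: x right, y down, z forward; pixel columns grow to the right and rows downward; lengths in m; the calibration is good to about 2 mm. A picture is of the moment at which its call begins. There is no depth.
- ctrl.close_job(): hands the job in; it is judged then, once.
Trained networks look in a picture, given as the dict that the camera call returned (one of the last four; its "shot" number tells which), for a name from the list of things; names that differ only in an ending like _2 or _b are one class to them, and where a whole thing is asked for, a point or a joint stands for the part that bears it (a point fixed in the world has none). Each returns a list of dicts, best first, with "conf" (0 to 1); they miss things now and then, are a little off and sometimes report something else, mostly with a low value. They report only what shows in the picture. A call takes as long as a camera call. They do not tell look-alikes from the thing itself.
- ctrl.find_in(picture, name): "bbox" ([left, top, width, height] in pixels, round what is visible of it).
The state is a dict: "clock": time; "joint_pos": joint angles; "qvel": joint speeds; "tau": joint torques, N m; "tool_pos": TCP position; "orientation": TCP orientation; "force": force on the tool from outside, world axes, zero at the start; "moment": the same for the moment, N m; "opening": finger opening in m; "gripper_force": force on a finger pad.
Only numpy, scipy, OpenCV 4.12 (cv2) and the standard library are available. Lean on these libraries where they do the work, as an engineer would, in place of code of your own. Each camera call takes 0.05 s, during which the arm holds its last target. There are 200 camera calls.

TASK

Put the cream felt polishing drum away on the empty arm of the drum rack: thread its bore over the upturned tip, turn the drum with the rod as you slide it round the bend, and bring it fully home against the collar, then let go. Leave the dark drum on the other arm, the seal clamp, the knife and the bottle where they are.

Things in the scene. Friction and masses are not known exactly. Their poses are not given: they have to be found in the camera images.
- drum: cream hard-felt polishing drum with pale wood end rings and a brass-lined through bore: a cylinder of diameter 50 and length 40, bore diameter 20, about 70 g, rigid. Origin at its centre; its own x axis lies along the bore; both ends are alike. At the start it lies on its side, bore level, on the wooden rest
- rest: small dark wooden rest that holds the drum from rolling: board 60 x 64, 8 thick, with two runners 8 high and 8 wide along its own x, 28 apart. Origin at the centre of its underside, on the bench; fixed. The drum lies along the rest's x axis, its centre 36 above the bench, within 8 of the rest's middle
- rack: wooden drum rack screwed to the bench: base 150 x 250, 18 thick, upright board 140 high at its -x end, two bent steel arms (form: see rod_bend) along its own +x, axes 110 above the bench and 130 apart. The empty arm, y = -65 (farther from the robot), is the one to load; a dark drum hangs on the other. Origin mid base on the bench, fixed; x points to the robot's left within 0.35 rad, z up
- rod_home (a point): point on the empty arm's axis 20 from the face of the collar (diameter 32) at the arm's root: where the middle of a drum is when fully home (a hanging drum's centre is 4 lower, its bore resting on the rod). Axes as rack
- rod_bend (a point): point on the empty arm's axis where the bend begins. Each arm is a round rod of diameter 12: from the collar's face 65 of level straight rod, then a 45 degree upward bend of 80 centreline radius, then 40 of straight rod rising at 45 degrees to the free tip. Axes as rack
- rod_tip (a point): centre of the rounded free tip of the empty arm (the rod ends 6 beyond it); from rod_bend 85 along the rack's x and 52 up. Axes as rack
- stored: charcoal drum of the same size, hanging loose on the other arm near its collar; leave it alone. Origin at its centre, x along the bore
- clamp: seal engraver's clamp: dark wooden block with wedges and a round boxwood seal on a plywood board, 150 x 110 x 75 high, 1.4 kg; leave it alone. Origin at the centre of its underside
- knife: engraving knife lying on the bench, dark handle with yellow cane binding and short steel blade, 170 long, 16 wide; leave it alone. Origin below its middle, x toward the blade
- bottle: stoppered amber glass bottle, diameter 52, height 115; leave it alone. Origin at the centre of its underside
Not all that is in view belongs to the job. What is meant by the drum is not red, and is the larger of those in its own colour.

How it is judged (in metres and radians):
At the end, for the whole second after the job is handed in: The cream drum hangs at rest on the empty arm, fully home: its end within 8 mm of the collar's face, its bore on the rod and along it (within 0.25 rad), let go. The dark drum, the clamp, the knife and the bottle are where they were (within 25 mm) (x of drum in the frame of rod_home between -0.006 and 0.008 m and y of drum in the frame of rod_home between -0.008 and 0.008 m and z of drum in the frame of rod_home between -0.012 and 0.006 m and angle between the x axis of drum and the x axis of rack, either way round below 0.25 rad and linear speed of drum below 0.02 m/s and angular speed of drum below 0.2 rad/s); the robot touches nothing.
It fails at once if the dark drum is moved along or off its arm (distance of stored from where it was at the start of the episode above 0.025 m).
It fails at once if the seal clamp is shifted (distance of clamp from where it was at the start of the episode above 0.025 m).
It fails at once if the knife is shifted (distance of knife from where it was at the start of the episode above 0.025 m).
It fails at once if the bottle is shifted or knocked over (distance of bottle from where it was at the start of the episode above 0.025 m or angle between bottle's own z axis and vertical above 0.5 rad).
It also fails if it takes over 48 s, if anything falls off the work surface, if the arm or the gripper's body presses on something with over 40 N, if the wrist force passes 120 N, or if a joint passes its speed limit or range.

## Working session

There is one attempt and no reset: what is moved stays moved. The work goes in short steps, Python scripts to look and compute and a tool call to move; the robot and the scene stay as the last step left them, time stands still between calls to the robot, and variables do not carry over. Pictures are saved under pics/ and viewed, at most 10 in all, crops included, and the job is handed in when it is done.

Besides the shell and the picture viewer there is one more tool, called after "Call:" by a JSON object that holds its "name" and its "arguments", one argument or row to a line. play_rows: Moves the arm, as the interface text tells. Its arguments: {"type":"object","properties":{"commands":{"type":"array","items":{"type":"array","items":{"type":"array","items":{"type":"number"}}}}},"required":["commands"]}

```bash
mkdir -p pics
python3 - <<'E'
from plant import ctrl
import cv2, numpy as np
o=ctrl.get_obs(); print(o)
for n in ("scene","top"):
    s=ctrl.snapshot(n); cv2.imwrite(f"pics/{n}0.png",s["color"][:,:,::-1])
    np.savez(f"{n}0.npz",K=s["camera_matrix"],o=s["origin"],R=s["rotation"])
    print(n,s["camera_matrix"],s["origin"],s["rotation"])
    for k in ("drum","rest","rack","stored","clamp","knife","bottle"):
        print(k,[(np.round(d["bbox"],1).tolist(),round(d["conf"],2)) for d in ctrl.find_in(s,k)])
E
```

```text
{'clock': 0.0, 'joint_pos': array([ 9.07635848e+01,  2.05917192e+01,  6.33284800e-01, -2.06228972e-02,
       -7.01352863e+01, -1.65085791e+01]), 'qvel': array([ 0.00541632,  0.03710488,  0.00811571, -0.06423144,  0.03783612,
        0.03047681]), 'tau': array([ 6.21360687e-04, -5.82716238e+01,  2.93050647e+01,  6.99710146e+00,
        7.03025493e-03, -1.55522353e-04]), 'tool_pos': array([0.18303662, 0.64919795, 0.22561418]), 'orientation': array([ 1.79904633e+02, -8.04669176e-03, -1.57520110e+01]), 'force': array([-0.92087279,  0.53589229, -0.39362857]), 'moment': array([0.02089767, 0.02445266, 0.04255747]), 'gripper_force': 0.0, 'opening': 0.08761070031271062}
scene [[490.33728758   0.         253.94517597]
 [  0.         490.33728758 191.42246616]
 [  0.           0.           1.        ]] [ 1.56487314 -0.5844041   0.78237785] [-120.3291185     1.3893528    57.90811311]
drum [([143.4, 212.1, 19.1, 19.5], 0.74), ([108.8, 229.0, 14.2, 16.8], 0.64)]
rest [([217.2, 138.2, 90.3, 92.6], 0.75), ([142.5, 224.7, 25.8, 16.0], 0.57)]
rack [([215.8, 138.5, 93.4, 90.0], 0.91), ([362.3, 192.9, 36.2, 25.9], 0.56)]
stored [([239.2, 155.4, 16.0, 14.1], 0.69)]
clamp [([256.0, 236.8, 70.1, 61.5], 0.71)]
knife [([364.0, 193.5, 32.7, 24.3], 0.48)]
bottle [([117.1, 261.3, 26.9, 48.0], 0.56)]
top [[369.71856029   0.         253.19447822]
 [  0.         369.71856029 188.86451482]
 [  0.           0.           1.        ]] [ 0.39944718 -0.00948824  1.17119535] [-168.91337008   -0.17585792  -89.75579325]
drum [([316.1, 235.3, 22.4, 17.0], 0.73), ([282.1, 234.8, 22.2, 22.6], 0.63)]
rest [([311.9, 230.3, 21.3, 25.6], 0.48), ([113.0, 157.5, 47.5, 15.6], 0.43)]
rack [([170.5, 180.5, 77.1, 91.5], 0.88)]
stored [([217.6, 241.0, 14.0, 16.0], 0.81)]
clamp [([237.0, 108.8, 46.2, 50.6], 0.87)]
knife [([109.5, 162.5, 50.1, 14.3], 0.55), ([171.1, 183.2, 78.2, 86.9], 0.22)]
bottle [([358.5, 156.4, 25.6, 21.1], 0.8)]
```

Run:
```python
import cv2
a=cv2.imread("pics/scene0.png");b=cv2.imread("pics/top0.png")
cv2.imwrite("pics/s1.png",cv2.resize(a[120:320,80:410],(792,480),interpolation=cv2.INTER_CUBIC))
cv2.imwrite("pics/t1.png",cv2.resize(b[90:290,100:400],(795,530),interpolation=cv2.INTER_CUBIC))
```

```text
(no output)
```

View pics/s1.png

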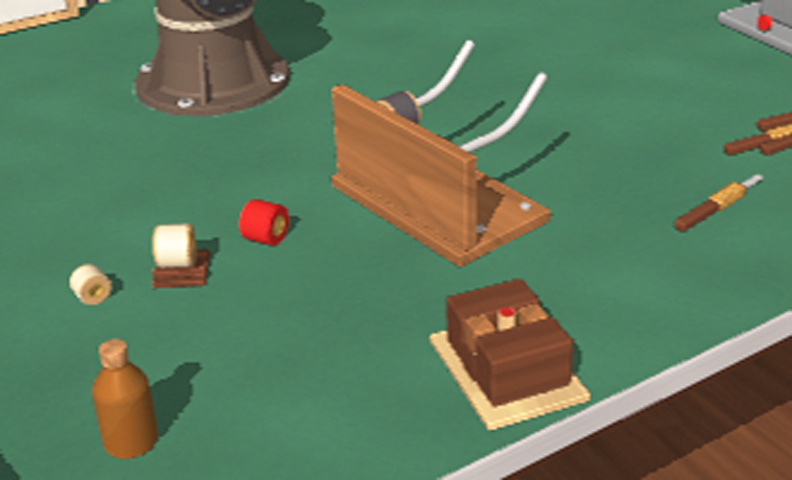

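View pics/t1.png

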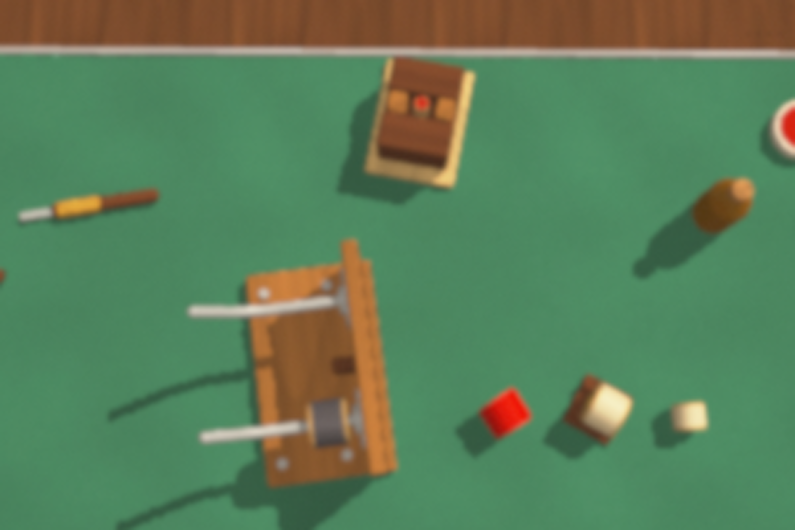

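Scene crop: the large cream drum on the rest is at scene px (153,222), top px (328,244). The lookalikes are the small loose cream drum (top (360,247)), the red drum (top (291,246)) and the dark stored drum (top (224,249)). I choose the larger cream drum on the rest. Next I fit the rods and drum in both views.

```bash
cat > h.py <<'E'
import numpy as np, cv2
from scipy.spatial.transform import Rotation as Ro
from scipy.optimize import minimize
def cam(n):
    d=np.load(n+"0.npz"); return d["K"],d["o"],Ro.from_euler("xyz",d["R"],degrees=True).as_matrix()
def proj(c,P):
    K,o,R=c; q=(np.atleast_2d(P)-o)@R; q=q@K.T; return q[:,:2]/q[:,2:]
def rodpts(n=60):  # rel. to bend: x along, z up
    s=np.linspace(-45,0,15); L=[(x,0) for x in s]
    L+=[(80*np.sin(t),80-80*np.cos(t)) for t in np.linspace(0,np.pi/4,25)]
    x,z=L[-1]; u=np.sqrt(.5)
    L+=[(x+u*s,z+u*s) for s in np.linspace(0,40,18)]
    return np.array(L)/1000
def rod(bx,by,yaw,dy=0):
    r=rodpts(); c,s=np.cos(yaw),np.sin(yaw)
    return np.c_[bx+c*r[:,0]-s*dy,by+s*r[:,0]+c*dy,.11+r[:,1]]
def cyl(x,y,z,yaw,Rm=.025,L=.04):
    t=np.linspace(0,2*np.pi,60); c,s=np.cos(yaw),np.sin(yaw)
    return np.vstack([np.c_[x+c*e-s*Rm*np.cos(t),y+s*e+c*Rm*np.cos(t),z+Rm*np.sin(t)] for e in (-L/2,L/2)])
S=8
def hullmask(c,P,win):
    l,t,w,h=win; p=((proj(c,P)-[l,t]+.5)*S)
    m=np.zeros((h*S,w*S),np.uint8); cv2.fillConvexPoly(m,cv2.convexHull(p.astype(np.int32)),255)
    return cv2.resize(m,(w,h),interpolation=cv2.INTER_AREA)/255.
E
cat > fit.py <<'E'
from h import *
C={n:cam(n) for n in("scene","top")}
I={n:cv2.imread(f"pics/{n}0.png").astype(float) for n in C}
def gr(c,p,z):
    K,o,R=c; d=R@np.linalg.inv(K)@[p[0],p[1],1]; return o+d*(z-o[2])/d[2]
print("drum",gr(C["top"],(328,244),.05),"bottle",gr(C["top"],(371,167),.06),"clamp",gr(C["top"],(260,134),.05))
# rods
wins={"top":(165,180,75,85),"scene":(252,132,60,55)}
D={}
for n,(l,t,w,h) in wins.items():
    im=I[n][t:t+h,l:l+w]; m=((im.min(2)>125)&(np.ptp(im,axis=2)<45)).astype(np.uint8)
    D[n]=m; print(n,m.sum())
    cv2.imwrite(f"pics/m_{n}.png",m*255)
def rmask(n,p):
    l,t,w,h=wins[n]; m=np.zeros((h*S,w*S),np.uint8); K,o,R=C[n]
    for dy in (0,.13):
        P=rod(*p,dy); th=int(round(.012*K[0,0]/((P-o)@R)[:,2].mean()*S))
        q=((proj(C[n],P)-[l,t]+.5)*S).astype(np.int32); cv2.polylines(m,[q.reshape(-1,1,2)],False,255,th)
    return cv2.resize(m,(w,h),interpolation=cv2.INTER_AREA)/255.
def cost(p,ns=("top","scene")): return sum(np.abs(cv2.GaussianBlur(rmask(n,p),(0,0),1.0)-cv2.GaussianBlur(D[n].astype(float),(0,0),1.0)).sum() for n in ns)
g=gr(C["top"],(212,206),.11); print("bend guess",g)
from scipy.optimize import differential_evolution as DE
for ns in (("top","scene"),("top",),("scene",)):
    r=DE(cost,[(g[0]-.06,g[0]+.06),(g[1]-.06,g[1]+.06),(np.pi/2-.36,np.pi/2+.36)],args=(ns,),seed=1,maxiter=60); print("bend,yaw",ns,r.x.round(4),r.fun)
    if len(ns)==2: best=r.x
ov=[]
for n in wins:
    l,t,w,h=wins[n]; a=I[n][t:t+h,l:l+w].copy(); a[...,2]=np.maximum(a[...,2]*.6,255*rmask(n,best)); a=np.hstack([I[n][t:t+h,l:l+w],a]); ov.append(cv2.resize(a,(780,280)))
cv2.imwrite("pics/ov_rod.png",np.vstack(ov))
# drum
dw={"top":(310,228,32,34),"scene":(135,205,35,40)}
M={}
for n,(l,t,w,h) in dw.items():
    im=I[n][t:t+h,l:l+w]; b,g_,r=im[...,0],im[...,1],im[...,2]
    M[n]=((r>120)&(r>g_-5)&(b>75)).astype(float); print(M[n].sum())
def dc(p,ns=("top","scene")): return sum(np.abs(cv2.GaussianBlur(hullmask(C[n],cyl(p[0],p[1],.036,p[2]),dw[n]),(0,0),.7)-cv2.GaussianBlur(M[n],(0,0),.7)).sum() for n in ns)
g=gr(C["top"],(328,244),.045)
for ns in (("top","scene"),("top",),("scene",)):
    r=DE(dc,[(g[0]-.03,g[0]+.03),(g[1]-.03,g[1]+.03),(-np.pi/2,np.pi/2)],args=(ns,),seed=1,maxiter=60); print("drum",ns,r.x.round(4),r.fun)
    if len(ns)==2: best=r.x
ov=[]
for n in dw:
    l,t,w,h=dw[n]; a=I[n][t:t+h,l:l+w]; b=a.copy(); b[...,0]=255*hullmask(C[n],cyl(best[0],best[1],.036,best[2]),dw[n]); b[...,1]*=.7; b2=a.copy(); b2[...]=255*M[n][...,None]
    ov.append(cv2.resize(np.hstack([a,b,b2]),(780,280),interpolation=cv2.INTER_CUBIC))
cv2.imwrite("pics/ov_drum.png",np.vstack(ov))
E
python3 fit.py
```

```text
drum [ 0.45145661 -0.23745365  0.05      ] bottle [ 0.68808327 -0.37707372  0.06      ] clamp [ 0.7972169  -0.03289638  0.05      ]
top 403
scene 326
bend guess [0.55622596 0.10728765 0.11      ]
bend,yaw ('top', 'scene') [0.5576 0.1302 1.7117] 219.28863718434462
bend,yaw ('top',) [0.557  0.1267 1.7062] 144.38555957696212
bend,yaw ('scene',) [0.5601 0.1273 1.7129] 48.49308334799924
243.0
267.0
drum ('top', 'scene') [ 0.4535 -0.2432  1.2164] 79.87661861411547
drum ('top',) [ 0.4524 -0.243   1.0042] 28.053019657643134
drum ('scene',) [ 0.4555 -0.2431  1.2339] 34.52018391840811[ WARN:0@3.998] global loadsave.cpp:1063 imwrite_ Unsupported depth image for selected encoder is fallbacked to CV_8U.
```

View pics/ov_rod.png

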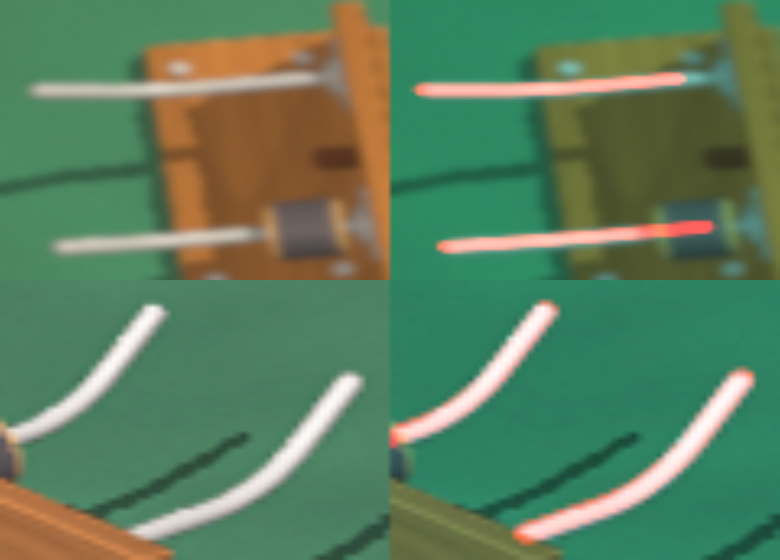

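View pics/ov_drum.png

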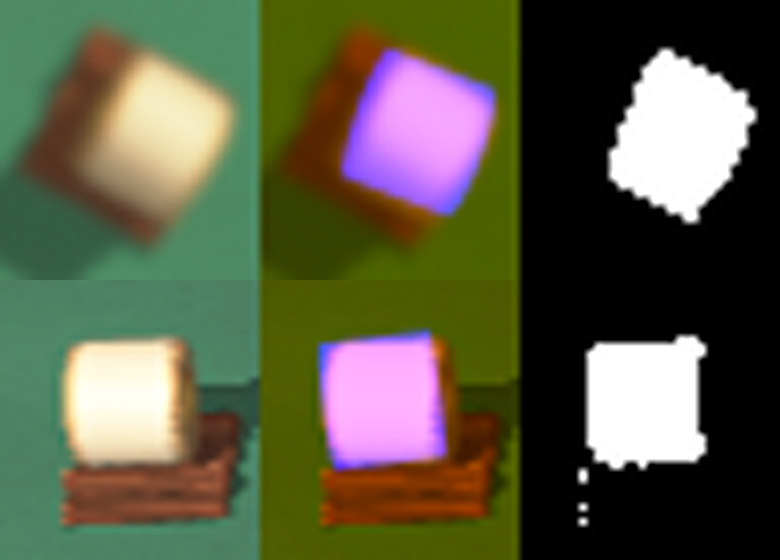

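The rod fit lies on both rods in both views. The drum mask missed the wood ring on the right in the scene view, so I'll refit with a better mask and check it against the rest's yaw.

```bash
cat > fit2.py <<'E'
from h import *
from scipy.optimize import differential_evolution as DE
C={n:cam(n) for n in("scene","top")}
I={n:cv2.imread(f"pics/{n}0.png").astype(float) for n in C}
dw={"top":(308,226,36,38),"scene":(138,206,32,38)}
M={};U={}
for n,(l,t,w,h) in dw.items():
    im=I[n][t:t+h,l:l+w]; b,g,r=im[...,0],im[...,1],im[...,2]
    M[n]=((r>g)&(g>95)).astype(float); U[n]=(r>g+4).astype(float)
def B(m): return cv2.GaussianBlur(m,(0,0),.7)
def box(x,y,yaw):
    c,s=np.cos(yaw),np.sin(yaw)
    return np.array([[x+c*a-s*b,y+s*a+c*b,z] for a in(-.03,.03) for b in(-.032,.032) for z in(0,.008)])
def dc(p,ns): return sum(np.abs(B(hullmask(C[n],cyl(p[0],p[1],.036,p[2]),dw[n]))-B(M[n])).sum() for n in ns)
def runners(x,y,yaw):
    c,s=np.cos(yaw),np.sin(yaw)
    return [np.array([[x+c*a-s*b,y+s*a+c*b,z] for a in(-.03,.03) for b in(k-.004,k+.004) for z in(.008,.016)]) for k in(-.018,.018)]
def full(p,n):
    c,s=np.cos(p[2]),np.sin(p[2])
    m=hullmask(C[n],cyl(p[0],p[1],.036,p[2]),dw[n])
    x,y=p[0]+c*p[3],p[1]+s*p[3]
    for q in [box(x,y,p[2])]+runners(x,y,p[2]): m=np.maximum(m,hullmask(C[n],q,dw[n]))
    return m
def uc(p,ns): return dc(p,ns)+sum(np.abs(B(full(p,n))-B(U[n])).sum() for n in ns)
b=[(.42,.49),(-.275,-.21),(0.3,1.9)]
for ns in (("top","scene"),("top",),("scene",)):
    r=DE(dc,b,args=(ns,),seed=1,maxiter=60); print("drum",ns,r.x.round(4),round(r.fun,1))
    r=DE(uc,b+[(-.01,.01)],args=(ns,),seed=1,maxiter=60); print("joint",ns,r.x.round(4),round(r.fun,1))
    if len(ns)==2: best=r.x
ov=[]
for n in dw:
    l,t,w,h=dw[n]; a=I[n][t:t+h,l:l+w]; q=a.copy(); q[...,0]=255*hullmask(C[n],cyl(best[0],best[1],.036,best[2]),dw[n]); q[...,2]=255*full(best,n)
    ov.append(cv2.resize(np.hstack([a,q,255*np.repeat((M[n]+U[n])[...,None]/2,3,2)]).astype(np.uint8),(780,280),interpolation=cv2.INTER_CUBIC))
cv2.imwrite("pics/ov_drum2.png",np.vstack(ov))
E
python3 fit2.py
```

```text
drum ('top', 'scene') [ 0.4532 -0.2418  1.1158] 76.8
joint ('top', 'scene') [ 0.4538 -0.2411  1.1164  0.0037] 248.3
drum ('top',) [ 0.4526 -0.2418  1.0429] 20.9
joint ('top',) [ 0.4526 -0.2412  1.045   0.0028] 53.9
drum ('scene',) [ 0.4566 -0.2421  1.1706] 39.4
joint ('scene',) [ 0.4566 -0.2413  1.1461  0.0036] 157.2
```

View pics/ov_drum2.png

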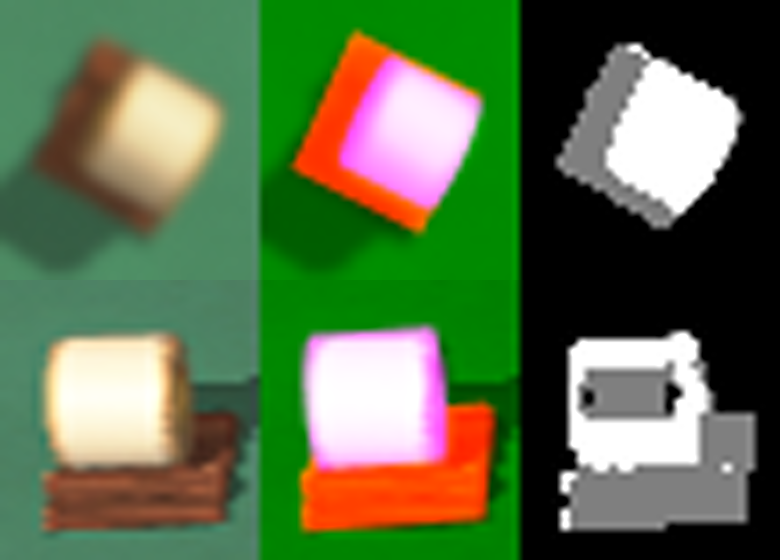

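Drum is at about (0.454, -0.2415, 0.036) with bore yaw about 1.05 rad, which agrees with the rest's edges. The empty arm's bend is at about (0.5585, 0.128, 0.11), rack yaw about 1.71. That is 1.71-π/2=0.14, inside the stated 0.35. I'll now write a planning helper.

```bash
cat > mv.py <<'E'
import numpy as np, json, os
from scipy.spatial.transform import Rotation as Ro
RPY=lambda r,p,y: Ro.from_euler("xyz",[r,p,y],degrees=True)
def row(c,t):  # c,t = (pos, Rot)
    w=(c[1].inv()*t[1]).as_rotvec(); s=c[1].inv().apply(np.array(t[0])-c[0])*100
    return np.r_[w,s]
def app(c,r): return (c[0]+c[1].apply(np.array(r[3:6])/100), c[1]*Ro.from_rotvec(r[:3]))
def save(c): json.dump([list(c[0]),list(c[1].as_quat())],open("cmd.json","w"))
def load():
    if not os.path.exists("cmd.json"): return (np.array([.183,.65,.227]),RPY(180,0,-15.745))
    a,b=json.load(open("cmd.json")); return (np.array(a),Ro.from_quat(b))
def show(c,*ts):
    for t in ts: print(np.round(row(c,t),3).tolist())
E
python3 - <<'E'
from mv import *
c=load()
show(c,(np.array([.48,.2,.34]),RPY(180,0,-68)))
r=[0,0,.91,20,50,-11]; r=row(c,(np.array([.48,.2,.34]),RPY(180,0,-68))); c2=app(c,r)
show(c2,(np.array([.454,-.2415,.12]),RPY(180,0,-120)))
E
```

```text
[0.0, -0.0, 0.912, 40.797, 35.252, -11.3]
[0.0, -0.0, 0.908, 39.961, 18.95, 22.0]
```

Call:
{"name": "play_rows", "arguments": {
  "commands": [
    [[0,0,0.456,20.4,17.6,-5.6,8.7],[0,0,0.456,20.4,17.6,-5.6,8.7],[0,0,0.456,20.4,17.6,-5.6,8.7],[0,0,0.456,20.4,17.6,-5.6,8.7],[0,0,0.456,20.4,17.6,-5.6,8.7],[0,0,0.456,20.4,17.6,-5.6,8.7],[0,0,0.456,20.4,17.6,-5.6,8.7],[0,0,0.456,20.4,17.6,-5.6,8.7]]
  ]
}}

```text
clock: 1.47
tool_pos: [0.3339, 0.4218, 0.2849]
orientation: [-179.8, 0.0, -42.0]
force: [-0.6, -0.6, -0.5]
opening: 0.0866
gripper_force: 0.0
```

Run:
```python
from mv import *
from plant import ctrl
o=ctrl.get_obs()
c=app(load(),[0,0,.456,20.4,17.6,-5.6]); save(c)
print(c[0],c[1].as_euler("xyz",degrees=True),o["tool_pos"],o["orientation"],o["joint_pos"].round(1))
show(c,(np.array([.47,.15,.34]),RPY(180,0,-72)))
```

```text
[0.33158696 0.42524699 0.283     ] [180.           0.         -41.87187546] [0.33391559 0.42176185 0.28487082] [-1.79830149e+02  3.25103648e-02 -4.20347968e+01] [ 72.5   5.5 -11.4   0.  -72.9 -24.6]
[-0.0, -0.0, 0.526, 28.679, 11.257, -5.7]
```

Call:
{"name": "play_rows", "arguments": {
  "commands": [
    [[0,0,0.526,28.7,11.3,-5.7,8.7],[0,0,0.526,28.7,11.3,-5.7,8.7],[0,0,0.526,28.7,11.3,-5.7,8.7],[0,0,0.526,28.7,11.3,-5.7,8.7],[0,0,0.526,28.7,11.3,-5.7,8.7],[0,0,0.526,28.7,11.3,-5.7,8.7],[0,0,0.526,28.7,11.3,-5.7,8.7],[0,0,0.526,28.7,11.3,-5.7,8.7]]
  ]
}}

```text
clock: 2.13
tool_pos: [0.4712, 0.1464, 0.3408]
orientation: [-179.9, -0.0, -72.1]
force: [-0.5, 0.5, 1.4]
opening: 0.0869
gripper_force: 0.0
```

Run:
```python
from mv import *
c=app(load(),[0,0,.526,28.7,11.3,-5.7]); save(c)
show(c,(np.array([.462,-.09,.25]),RPY(180,0,-100)),(np.array([.454,-.2415,.12]),RPY(180,0,-120)))
r=[0,0,0,0,0,0]
```

```text
[-0.0, -0.0, 0.489, 22.54, 8.147, 9.0]
[-0.0, -0.0, 0.838, 36.702, 13.588, 22.0]
```

Call:
{"name": "play_rows", "arguments": {
  "commands": [
    [[0,0,0.489,22.5,8.1,9,8.7],[0,0,0.489,22.5,8.1,9,8.7],[0,0,0.489,22.5,8.1,9,8.7],[0,0,0.489,22.5,8.1,9,8.7],[0,0,0.489,22.5,8.1,9,8.7],[0,0,0.489,22.5,8.1,9,8.7],[0,0,0.489,22.5,8.1,9,8.7],[0,0,0.489,22.5,8.1,9,8.7]]
  ]
}}

```text
clock: 2.8
tool_pos: [0.4616, -0.0918, 0.2485]
orientation: [179.9, -0.0, -100.3]
force: [0.2, -0.1, 0.4]
opening: 0.0868
gripper_force: 0.0
```

Run:
```python
from mv import *
c=app(load(),[0,0,.489,22.5,8.1,9]); save(c)
r=row(c,(np.array([.454,-.2415,.11]),RPY(180,0,-120))); print(r.round(3).tolist()); c=app(c,r.round(2))
show(c,(np.array([.454,-.2415,.021]),RPY(180,0,-120)))
```

```text
[-0.0, -0.0, 0.349, 15.115, -1.827, 14.0]
[-0.0, -0.0, -0.001, -0.004, 0.005, 8.9]
```

Call:
{"name": "play_rows", "arguments": {
  "commands": [
    [[0,0,0.349,15.1,-1.8,14,8.7],[0,0,0.349,15.1,-1.8,14,8.7],[0,0,0.349,15.1,-1.8,14,8.7],[0,0,0.349,15.1,-1.8,14,8.7],[0,0,0.349,15.1,-1.8,14,8.7],[0,0,0.349,15.1,-1.8,14,8.7],[0,0,0.349,15.1,-1.8,14,8.7],[0,0,0.349,15.1,-1.8,14,8.7]]
  ]
}}

```text
clock: 3.47
tool_pos: [0.4551, -0.2411, 0.1101]
orientation: [-180.0, 0.0, -120.0]
force: [-0.8, 0.1, 1.7]
opening: 0.087
gripper_force: 0.0
```

Run:
```python
from mv import *
from plant import ctrl
import cv2
c=app(load(),[0,0,.349,15.1,-1.8,14]); save(c); o=ctrl.get_obs()
print(o["tool_pos"],o["orientation"],c[0])
s=ctrl.snapshot("top")["color"]; t=ctrl.snapshot("scene")["color"]
a=[cv2.resize(x[...,::-1],(390,390),interpolation=cv2.INTER_CUBIC) for x in (s[205:285,285:365],t[185:255,110:180])]
cv2.imwrite("pics/g1.png",np.hstack(a))
show(c,(np.array([.454,-.2415,.021]),RPY(180,0,-120)))
```

```text
[ 0.45506941 -0.24105332  0.11010825] [-1.79957818e+02  1.72980030e-03 -1.19988712e+02] [ 0.45376232 -0.24130476  0.11      ]
[-0.0, -0.0, -0.0, 0.005, -0.03, 8.9]
```

View pics/g1.png

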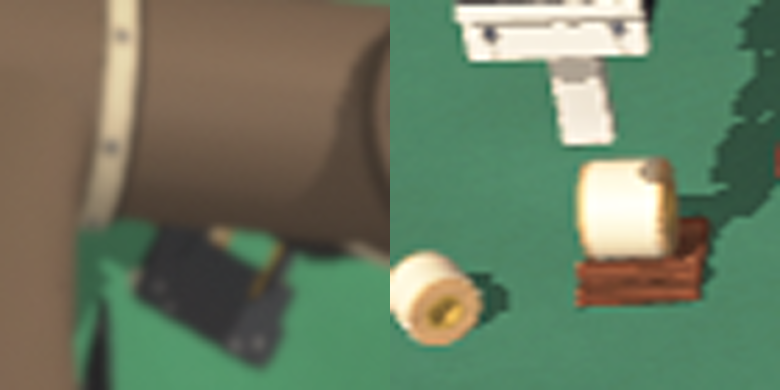

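The crop confirms the choice: the larger cream drum on the rest sits under the open fingers, with the small one lying loose at left. I'll descend and grip.

Call:
{"name": "play_rows", "arguments": {
  "commands": [
    [[0,0,0,0,0,4,8.7],[0,0,0,0,0,7,8.7],[0,0,0,0,0,8.8,8.7],[0,0,0,0,0,8.8,8.7],[0,0,0,0,0,8.8,6],[0,0,0,0,0,8.8,4.4],[0,0,0,0,0,8.8,4.4],[0,0,0,0,0,8.8,4.4]]
  ]
}}

```text
clock: 4.23
tool_pos: [0.4552, -0.2416, 0.0232]
orientation: [-179.8, 0.1, -120.0]
force: [0.3, -0.4, 0.3]
opening: 0.0661
gripper_force: 0.0
```

Call:
{"name": "play_rows", "arguments": {
  "commands": [
    [[0,0,0,0,0,0,4.0],[0,0,0,0,0,0,4.0],[0,0,0,0,0,0,4.0],[0,0,0,0,0,0,4.0]]
  ]
}}

```text
clock: 4.57
tool_pos: [0.4527, -0.2413, 0.0218]
orientation: [179.9, -0.0, -120.1]
force: [-4.2, 5.9, 7.7]
opening: 0.0494
gripper_force: 29.9
```

```bash
cat >> mv.py <<'E'
import math
YAW=1.710; BEND=np.array([.5585,.128,.11]); DZ=-.0142
def path(s):  # s in mm from collar face -> rack x rel bend, z rel, tilt
    if s<=65: return s-65,0.,0.
    if s<=65+80*math.pi/4:
        t=(s-65)/80; return 80*math.sin(t),80-80*math.cos(t),t
    k=s-65-80*math.pi/4; u=math.sqrt(.5); return 80*u+k*u,80-80*u+k*u,math.pi/4
def tool(s,dx=0,dn=0,dy=0,dth=0):
    """TCP pose with drum centre at arc s (mm); dn = offset normal (up), dy along rack y, dx drum offset along tool x, mm"""
    x,z,t=path(s); X=np.array([math.cos(YAW),math.sin(YAW),0]); Y=np.array([-X[1],X[0],0]); Z=np.array([0,0,1.])
    P=BEND+(x*X+z*Z+dy*Y+dn*(-math.sin(t)*X+math.cos(t)*Z))/1000
    t+=dth
    R=Ro.from_rotvec(-t*Y)*RPY(180,0,math.degrees(YAW)-180)
    return P-R.apply([dx/1000,0,DZ]),R
E
python3 - <<'E'
from mv import *
c=app(load(),[0,0,0,0,0,8.8]); save(c)
show(c,(np.array([.465,-.08,.30]),RPY(180,0,-105)))
b=(np.array([.465,-.08,.30]),RPY(180,0,-105))
print(row(c,b)); st=tool(167.8+51); print(st[0],st[1].as_euler("xyz",degrees=True))
E
```

```text
[-0.0, -0.0, -0.262, -14.528, 7.098, -27.8]
[-1.36233191e-16 -1.05905188e-16 -2.62206376e-01 -1.45283985e+01
  7.09794042e+00 -2.78000000e+01]
[0.54033236 0.25766711 0.18771473] [180.          45.         -82.02421703]
```

Call:
{"name": "play_rows", "arguments": {
  "commands": [
    [[0,0,0,0,0,-3,4.0],[0,0,0,0,0,-7,4.0],[0,0,-0.1,-2,1,-11,4.0],[0,0,-0.18,-5,2.5,-14,4.0],[0,0,-0.262,-8,4,-17,4.0],[0,0,-0.262,-10,5,-20,4.0],[0,0,-0.262,-12,6,-23,4.0],[0,0,-0.262,-14,7,-26,4.0]]
  ]
}}

```text
clock: 5.23
tool_pos: [0.4628, -0.0843, 0.2837]
orientation: [-180.0, 0.0, -105.0]
force: [0.9, 0.1, -0.7]
opening: 0.0489
gripper_force: 29.9
```

Run:
```python
from mv import *
c=app(load(),[0,0,-.262,-14,7,-26]); save(c)
print(c[0])
L=RPY(180,0,-82); 
b=(np.array([.52,.13,.36]),tool(200,dth=-math.pi/8)[1]); r=row(c,b); print(r.round(3).tolist())
```

```text
[ 0.46320414 -0.08506504  0.282     ]
[-0.079, -0.387, -0.396, -22.244, 0.085, -7.8]
```

Call:
{"name": "play_rows", "arguments": {
  "commands": [
    [[0,0,0,-2,0,-3,4.0],[-0.079,-0.387,-0.396,-22.2,0.1,-7.8,4.0],[-0.079,-0.387,-0.396,-22.2,0.1,-7.8,4.0],[-0.079,-0.387,-0.396,-22.2,0.1,-7.8,4.0],[-0.079,-0.387,-0.396,-22.2,0.1,-7.8,4.0],[-0.079,-0.387,-0.396,-22.2,0.1,-7.8,4.0],[-0.079,-0.387,-0.396,-22.2,0.1,-7.8,4.0],[-0.079,-0.387,-0.396,-22.2,0.1,-7.8,4.0]]
  ]
}}

```text
clock: 5.9
tool_pos: [0.5204, 0.13, 0.3593]
orientation: [179.9, 22.5, -82.0]
force: [-0.2, -0.1, -0.5]
opening: 0.0487
gripper_force: 29.9
```

Run:
```python
from mv import *
from plant import ctrl
c=app(load(),[-0.079, -0.387, -0.396, -22.2, 0.1, -7.8]); save(c); o=ctrl.get_obs()
print(c[0],c[1].as_euler("xyz",degrees=True),o["tool_pos"],o["orientation"],o["joint_pos"].round(1))
show(c,(tool(167.8+70,dn=25)[0]+[0,0,.02],tool(200)[1]),tool(167.8+56))
```

```text
[0.51974034 0.12961765 0.36      ] [179.98165136  22.48083876 -82.02910745] [0.52036152 0.13001429 0.35927275] [179.94208956  22.48937512 -82.00131168] [ 17.8   4.8   2.7 -22.3 -84.4  -8.2]
[0.0, -0.393, -0.0, -6.428, -3.82, 15.773]
[0.0, -0.393, -0.0, -5.328, -3.821, 20.466]
```

Call:
{"name": "play_rows", "arguments": {
  "commands": [
    [[0,-0.12,0,-6.4,-3.8,4,4.0],[0,-0.25,0,-6.4,-3.8,7,4.0],[0,-0.393,0,-6.4,-3.8,11,4.0],[0,-0.393,0,-6.4,-3.8,14,4.0],[0,-0.393,0,-6,-3.82,16,4.0],[0,-0.393,0,-5.33,-3.82,19,4.0],[0,-0.393,0,-5.33,-3.82,20.5,4.0],[0,-0.393,0,-5.33,-3.82,20.5,4.0]]
  ]
}}

```text
clock: 6.57
tool_pos: [0.5378, 0.2609, 0.1869]
orientation: [179.4, 45.0, -82.5]
force: [-0.5, 1.0, 0.0]
opening: 0.049
gripper_force: 29.9
```

Run:
```python
from mv import *
from plant import ctrl
import cv2
c=app(load(),[0, -0.393, 0, -5.33, -3.82, 20.5]); save(c); 
s=ctrl.snapshot("top")["color"]; t=ctrl.snapshot("scene")["color"]; o=ctrl.get_obs()
print(c[0],o["tool_pos"],o["orientation"],o["joint_pos"].round(1))
cv2.imwrite("pics/top2.png",s[...,::-1]);cv2.imwrite("pics/scene2.png",t[...,::-1])
a=[cv2.resize(x[...,::-1],(395,395),interpolation=cv2.INTER_CUBIC) for x in (s[160:250,140:230],t[110:190,255:335])]
cv2.imwrite("pics/g2.png",np.hstack(a))
```

```text
[0.53980628 0.26131359 0.19094773] [0.54012854 0.26069623 0.19124692] [179.98716002  44.96022452 -82.00742664] [ 12.4  18.5  -4.3 -48.1 -71.1  13.6]
```

View pics/g2.png

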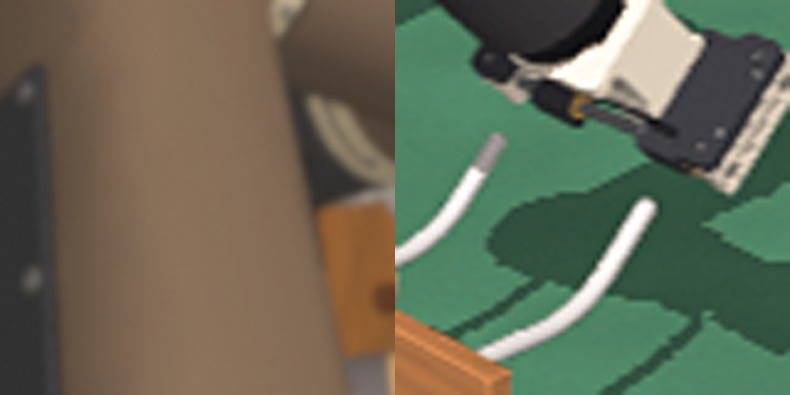

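The arm hides the top view. In the scene view the drum lies right of this crop, so I'll overlay the predicted hull on a wider one.

```bash
cat > ov.py <<'E'
from h import *; from mv import *
def drumpts(p,R,Rm=.025,L=.04):
    t=np.linspace(0,2*np.pi,60); P=np.vstack([np.c_[np.full(60,e),Rm*np.cos(t),Rm*np.sin(t)] for e in(-L/2,L/2)]); return p+R.apply(P+[0,0,DZ])
def overlay(img,o,win,out,W=790,H=590):
    c=cam("scene"); l,t,w,h=win; k=W/w; a=cv2.resize(img[t:t+h,l:l+w,::-1],(W,int(h*k)),interpolation=cv2.INTER_CUBIC)
    q=lambda P:((proj(c,P)-[l,t]+.5)*k).astype(np.int32)
    R=RPY(*o["orientation"]); p=o["tool_pos"]
    D=drumpts(p,R)
    for e in (D[:60],D[60:]): cv2.polylines(a,[q(e)],True,(255,0,255),1)
    cv2.polylines(a,[q(rod(BEND[0],BEND[1],YAW))],False,(0,0,255),1)
    d=p+R.apply([[-.04,0,DZ],[.12,0,DZ]]); cv2.polylines(a,[q(d)],False,(255,0,0),1)
    cv2.imwrite(out,a); print(proj(c,p+R.apply([0,0,DZ])))
E
python3 - <<'E'
from ov import *
from plant import ctrl
o=ctrl.get_obs(); overlay(cv2.imread("pics/scene2.png")[...,::-1],o,(262,110,108,80),"pics/g3.png")
E
```

```text
[[315.26438816 134.94123395]]
```

View pics/g3.png

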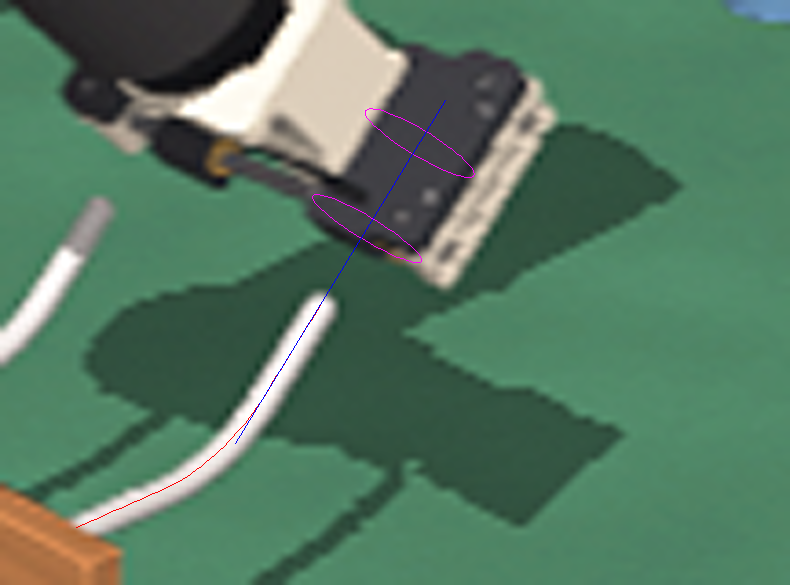

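The drum's hull sits where predicted, mostly hidden by the gripper body. The fitted rod is about 1 px off in the scene view. Both objects show the same ~4 mm camera disagreement in x, so I'll refine the lateral position per camera, using rod centroids.

Run:
```python
from h import *
from scipy.optimize import least_squares
def cent(n,cols,rows,axis):
    im=cv2.imread(f"pics/{n}0.png").astype(float); out=[]
    w=np.clip(im.min(2)-105,0,None)*(np.ptp(im,axis=2)<60)
    if axis==0:
        for c in range(*cols):
            v=w[rows[0]:rows[1],c]
            if v.sum()>60: out.append((c,(v*np.arange(*rows)).sum()/v.sum()))
    else:
        for r in range(*rows):
            v=w[r,cols[0]:cols[1]]
            if v.sum()>60: out.append(((v*np.arange(*cols)).sum()/v.sum(),r))
    return np.array(out)
def dist(c,pts,P):
    q=proj(c,P); d=[]
    for p in pts:
        i=np.argmin(((q-p)**2).sum(1)); i=min(max(i,1),len(q)-2); t=q[i+1]-q[i-1]; t/=np.linalg.norm(t); d.append((p-q[i])@[-t[1],t[0]])
    return np.array(d)
T=cam("top");Sc=cam("scene")
tA=cent("top",(176,224),(196,216),0); tB=cent("top",(180,212),(246,262),0)
sA=cent("scene",(272,312),(155,180),1); sB=cent("scene",(256,280),(140,158),1)
print(len(tA),len(tB),len(sA),len(sB))
for by in (.124,.127,.130):
    f=lambda p:np.r_[dist(T,tA,rod(p[0],by,p[1])),dist(T,tB,rod(p[0],by,p[1],.13))]
    r=least_squares(f,[.557,1.71],diff_step=1e-3); print("top",by,r.x.round(4),np.abs(r.fun).mean().round(2),[round(v.mean(),2) for v in (r.fun[:len(tA)],r.fun[len(tA):])])
    g=lambda p:np.r_[dist(Sc,sA,rod(p[0],by,p[1])),dist(Sc,sB,rod(p[0],by,p[1],.13))]
    r=least_squares(g,[.557,1.71],diff_step=1e-3); print("scene",by,r.x.round(4),np.abs(r.fun).mean().round(2),[round(v.mean(),2) for v in (r.fun[:len(sA)],r.fun[len(sA):])])
```

```text
48 32 25 18
top 0.124 [0.5579 1.7133] 0.17 [np.float64(0.05), np.float64(-0.08)]
scene 0.124 [0.5609 1.7023] 0.08 [np.float64(0.02), np.float64(-0.04)]
top 0.127 [0.5576 1.7102] 0.18 [np.float64(0.08), np.float64(-0.11)]
scene 0.127 [0.5596 1.711 ] 0.05 [np.float64(-0.0), np.float64(0.0)]
top 0.13 [0.5572 1.7072] 0.2 [np.float64(0.1), np.float64(-0.14)]
scene 0.13 [0.5583 1.7201] 0.09 [np.float64(-0.02), np.float64(0.04)]
```

```bash
sed -i 's/BEND=np.array(\[.5585,.128,.11\])/BEND=np.array([.558,.127,.11])/; s/YAW=1.710/YAW=1.711/' mv.py
python3 - <<'E'
from mv import *
c=load(); show(c,*[tool(s) for s in (212,200,192,184,176,168)])
E
```

```text
[-0.0, -0.0, -0.001, 1.234, 0.074, -0.097]
[-0.0, -0.0, -0.001, 2.434, 0.073, -0.097]
[-0.0, -0.0, -0.001, 3.234, 0.073, -0.097]
[-0.0, -0.0, -0.001, 4.034, 0.072, -0.097]
[-0.0, -0.0, -0.001, 4.834, 0.071, -0.097]
[-0.0, -0.0, -0.001, 5.634, 0.07, -0.097]
```

Call:
{"name": "play_rows", "arguments": {
  "commands": [
    [[0,0,0,1.2,0.07,-0.1,4.0],[0,0,0,2,0.07,-0.1,4.0],[0,0,0,2.6,0.07,-0.1,4.0],[0,0,0,3.2,0.07,-0.1,4.0],[0,0,0,3.6,0.07,-0.1,4.0],[0,0,0,4,0.07,-0.1,4.0],[0,0,0,4.4,0.07,-0.1,4.0],[0,0,0,4.4,0.07,-0.1,4.0]]
  ]
}}

```text
clock: 7.33
tool_pos: [0.5436, 0.2288, 0.1594]
orientation: [179.9, 45.0, -82.1]
force: [1.3, -0.2, -0.1]
opening: 0.0491
gripper_force: 29.9
```

Run:
```python
from ov import *
from plant import ctrl
c=app(load(),[0,0,0,4.4,.07,-.1]); save(c)
t=ctrl.snapshot("scene")["color"]; o=ctrl.get_obs(); print(c[0],o["tool_pos"],o["orientation"],o["force"],o["moment"])
overlay(t,o,(262,110,108,80),"pics/g4.png")
show(c,*[tool(s) for s in (174,164,154,146,138,130)])
```

```text
[0.5435206  0.22970234 0.16054342] [0.54369622 0.22911775 0.15971859] [179.92004843  44.99905539 -82.09997842] [ 1.07755987 -1.14952582 -0.63413379] [-2.47890721 -0.37682802 -0.02382049]
[[306.99348781 147.91966268]]
[-0.0, -0.0, -0.001, 0.634, 0.001, 0.003]
[-0.0, -0.0, -0.001, 1.634, 0.0, 0.003]
[-0.0, -0.0, -0.001, 2.634, -0.001, 0.003]
[-0.0, -0.0, -0.001, 3.434, -0.002, 0.003]
[-0.0, -0.0, -0.001, 4.234, -0.002, 0.003]
[-0.0, -0.0, -0.001, 5.034, -0.003, 0.003]
```

View pics/g4.png

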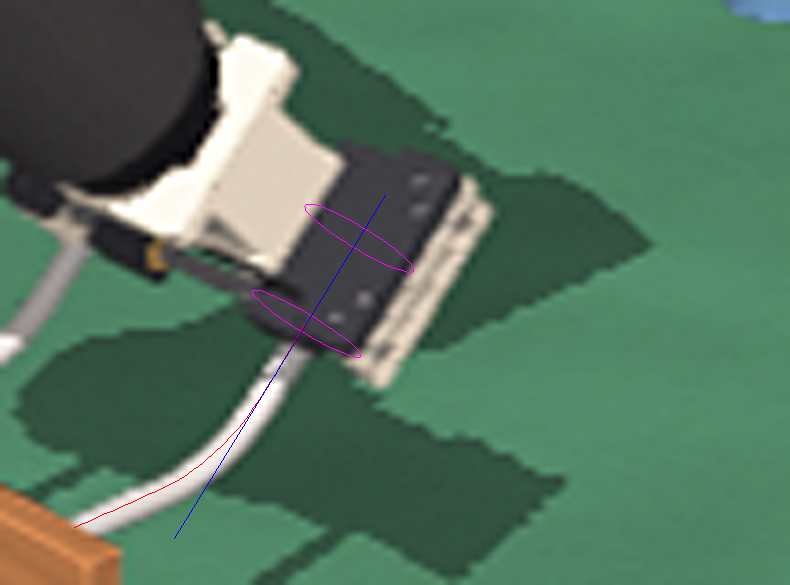

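No contact force, and the rod enters the drum's end. Sliding on.

Call:
{"name": "play_rows", "arguments": {
  "commands": [
    [[0,0,0,0.5,0,0,4.0],[0,0,0,1,0,0,4.0],[0,0,0,1.5,0,0,4.0],[0,0,0,2,0,0,4.0],[0,0,0,2.5,0,0,4.0],[0,0,0,3,0,0,4.0],[0,0,0,3.4,0,0,4.0],[0,0,0,3.4,0,0,4.0]]
  ]
}}

```text
clock: 8.05
tool_pos: [0.5469, 0.2049, 0.1351]
orientation: [179.9, 45.0, -82.1]
force: [-1.2, 0.1, -0.2]
opening: 0.049
gripper_force: 29.9
```

Run:
```python
from mv import *
from plant import ctrl
c=app(load(),[0,0,0,3.4,0,0]); save(c); o=ctrl.get_obs(); print(c[0],o["tool_pos"],o["force"],o["moment"])
ss=(142,136,130,124,118,112,106,100,94,88,82,76,70,65)
# chord correction: centre sits toward curvature centre (up) by ~1.2 in bend; tilt blends across ends
for s in ss:
    k=[path(s+d)[2] for d in np.linspace(-20,20,41)]
    t=tool(s,dth=np.mean(k)-path(s)[2],dn=1.0 if 75<s<118 else .5); print(s,row(c,t).round(3).tolist())
```

```text
[0.54685043 0.2058916  0.13650259] [0.54686396 0.20487474 0.13514739] [-1.19822007  0.06493868 -0.20813922] [-2.48991811 -0.35010314  0.04782111]
142 [-0.0, 0.006, -0.001, 0.443, -0.002, -0.047]
136 [-0.0, 0.023, -0.001, 1.067, -0.003, -0.047]
130 [-0.0, 0.051, -0.001, 1.707, -0.003, -0.049]
124 [-0.0, 0.09, -0.001, 2.36, -0.004, -0.062]
118 [-0.0, 0.14, -0.001, 3.024, -0.004, -0.121]
112 [-0.0, 0.201, -0.001, 3.688, -0.005, -0.279]
106 [-0.0, 0.273, -0.001, 4.363, -0.006, -0.442]
100 [-0.0, 0.348, -0.001, 5.028, -0.006, -0.655]
94 [-0.0, 0.423, -0.001, 5.676, -0.007, -0.918]
88 [-0.0, 0.498, -0.001, 6.302, -0.008, -1.228]
82 [-0.0, 0.571, -0.001, 6.901, -0.008, -1.583]
76 [-0.0, 0.634, -0.001, 7.46, -0.009, -1.974]
70 [-0.0, 0.686, -0.001, 8.01, -0.01, -2.356]
65 [-0.0, 0.721, -0.001, 8.41, -0.01, -2.729]
```

Call:
{"name": "play_rows", "arguments": {
  "commands": [
    [[0,0.006,0,0.44,0,-0.08,4.0],[0,0.023,0,1.07,0,-0.1,4.0],[0,0.051,0,1.7,0,-0.1,4.0],[0,0.09,0,2.36,0,-0.12,4.0],[0,0.14,0,3.02,0,-0.17,4.0],[0,0.201,0,3.69,0,-0.32,4.0],[0,0.273,0,4.36,0,-0.48,4.0],[0,0.273,0,4.36,0,-0.48,4.0]]
  ]
}}

```text
clock: 8.72
tool_pos: [0.5522, 0.1725, 0.1097]
orientation: [-179.8, 29.1, -81.8]
force: [0.0, 0.6, -0.8]
opening: 0.0489
gripper_force: 29.9
```

Run:
```python
from mv import *
from plant import ctrl
c=app(load(),[0,.273,0,4.36,0,-.48]); save(c); o=ctrl.get_obs(); print(c[0],o["tool_pos"],o["orientation"],o["force"],o["moment"])
ss=(100,94,88,82,76,70,65,60,54,46,38,30,24,20)
for s in ss:
    k=[path(s+d)[2] for d in np.linspace(-20,20,41)]
    t=tool(s,dth=np.mean(k)-path(s)[2],dn=1.5 if 75<s<118 else 1); print(s,row(c,t).round(3).tolist())
```

```text
[0.55159251 0.17199683 0.109068  ] [0.55216973 0.17246281 0.10965218] [-179.81973279   29.08199599  -81.7987427 ] [ 0.01355613  0.59562756 -0.81926563] [-1.60095238 -0.21827423  0.01828729]
100 [-0.0, 0.075, -0.001, 0.687, -0.006, -0.038]
94 [-0.0, 0.15, -0.001, 1.378, -0.007, -0.116]
88 [-0.0, 0.225, -0.001, 2.061, -0.008, -0.245]
82 [-0.0, 0.298, -0.001, 2.73, -0.008, -0.425]
76 [-0.0, 0.361, -0.001, 3.37, -0.009, -0.649]
70 [-0.0, 0.413, -0.001, 3.999, -0.01, -0.868]
65 [0.0, 0.448, -0.001, 4.482, -0.01, -1.117]
60 [0.0, 0.476, -0.001, 4.953, -0.011, -1.379]
54 [0.0, 0.499, -0.001, 5.505, -0.011, -1.689]
46 [0.0, 0.512, -0.001, 6.218, -0.012, -2.09]
38 [0.0, 0.512, -0.001, 6.916, -0.013, -2.483]
30 [0.0, 0.512, -0.001, 7.613, -0.014, -2.875]
24 [0.0, 0.512, -0.001, 8.136, -0.014, -3.169]
20 [0.0, 0.512, -0.001, 8.485, -0.015, -3.365]
```

Essentially no force so far. I'll continue round the bend.

Call:
{"name": "play_rows", "arguments": {
  "commands": [
    [[0,0.075,0,0.69,0,-0.04,4.0],[0,0.15,0,1.38,0,-0.12,4.0],[0,0.225,0,2.06,0,-0.25,4.0],[0,0.298,0,2.73,0,-0.43,4.0],[0,0.361,0,3.37,0,-0.65,4.0],[0,0.413,0,4,0,-0.87,4.0],[0,0.448,0,4.48,0,-1.12,4.0],[0,0.476,0,4.95,0,-1.38,4.0]]
  ]
}}

```text
clock: 9.38
tool_pos: [0.5582, 0.1226, 0.0963]
orientation: [180.0, 2.0, -81.9]
force: [-0.2, -0.2, -0.5]
opening: 0.0492
gripper_force: 29.9
```

Run:
```python
from mv import *
from plant import ctrl
c=app(load(),[0,.476,0,4.95,0,-1.38]); save(c); o=ctrl.get_obs(); print(c[0],o["tool_pos"],o["orientation"],o["force"],o["moment"])
for s in (54,46,38,30,26,24,22,20,18,16,14):
    k=[path(s+d)[2] for d in np.linspace(-20,20,41)]
    t=tool(s,dth=np.mean(k)-path(s)[2],dn=.5); print(s,row(c,t).round(3).tolist())
```

```text
[0.55851584 0.12257047 0.09682905] [0.55823506 0.1225918  0.09632765] [179.9606032    2.00769707 -81.9372239 ] [-0.20534647 -0.20237628 -0.45250809] [-0.11836814 -0.01882214 -0.03774466]
54 [0.0, 0.023, -0.001, 0.636, -0.011, 0.03]
46 [0.0, 0.036, -0.001, 1.455, -0.012, 0.0]
38 [0.0, 0.036, -0.001, 2.255, -0.013, -0.029]
30 [0.0, 0.036, -0.001, 3.054, -0.014, -0.058]
26 [0.0, 0.036, -0.001, 3.454, -0.014, -0.073]
24 [0.0, 0.036, -0.001, 3.654, -0.014, -0.08]
22 [0.0, 0.036, -0.001, 3.854, -0.015, -0.087]
20 [0.0, 0.036, -0.001, 4.053, -0.015, -0.095]
18 [0.0, 0.036, -0.001, 4.253, -0.015, -0.102]
16 [0.0, 0.036, -0.001, 4.453, -0.015, -0.109]
14 [0.0, 0.036, -0.001, 4.653, -0.015, -0.116]
```

Call:
{"name": "play_rows", "arguments": {
  "commands": [
    [[0,0.023,0,0.64,0,0.03,4.0],[0,0.036,0,1.2,0,0,4.0],[0,0.036,0,1.8,0,-0.01,4.0],[0,0.036,0,2.3,0,-0.03,4.0],[0,0.036,0,2.7,0,-0.05,4.0],[0,0.036,0,3.0,0,-0.06,4.0],[0,0.036,0,3.2,0,-0.06,4.0],[0,0.036,0,3.4,0,-0.07,4.0]]
  ]
}}

```text
clock: 10.05
tool_pos: [0.5636, 0.0881, 0.0959]
orientation: [180.0, 0.0, -82.1]
force: [0.0, -0.4, -0.9]
opening: 0.0492
gripper_force: 29.9
```

Call:
{"name": "play_rows", "arguments": {
  "commands": [
    [[0,0,0,0.1,0,0,4.0],[0,0,0,0.2,0,0,4.0],[0,0,0,0.3,0,0,4.0],[0,0,0,0.3,0,0,4.0]]
  ]
}}

```text
clock: 10.38
tool_pos: [0.5638, 0.0855, 0.0959]
orientation: [180.0, 0.0, -82.0]
force: [-0.1, 0.4, -0.4]
opening: 0.0491
gripper_force: 29.9
```

Call:
{"name": "play_rows", "arguments": {
  "commands": [
    [[0,0,0,0.1,0,0,4.0],[0,0,0,0.2,0,0,4.0],[0,0,0,0.2,0,0,4.0]]
  ]
}}

```text
clock: 10.63
tool_pos: [0.5641, 0.0835, 0.0958]
orientation: [180.0, 0.0, -82.0]
force: [0.2, 0.0, -0.6]
opening: 0.0491
gripper_force: 29.9
```

Call:
{"name": "play_rows", "arguments": {
  "commands": [
    [[0,0,0,0.1,0,0,4.0],[0,0,0,0.2,0,0,4.0],[0,0,0,0.2,0,0,4.0]]
  ]
}}

```text
clock: 10.88
tool_pos: [0.5643, 0.0823, 0.0959]
orientation: [180.0, 0.1, -82.0]
force: [-1.1, 3.5, 0.0]
opening: 0.0488
gripper_force: 29.9
```

Call:
{"name": "play_rows", "arguments": {
  "commands": [
    [[0,0,0,0.1,0,0,4.0],[0,0,0,0.15,0,0,4.0],[0,0,0,0.15,0,0,4.0]]
  ]
}}

```text
clock: 11.13
tool_pos: [0.5644, 0.0822, 0.0959]
orientation: [-180.0, 0.2, -82.0]
force: [-5.0, 11.4, 1.0]
opening: 0.0486
gripper_force: 29.9
```

Collar contact felt (11 N at the expected position). I'll ease the pressure, lower the bore onto the rod, and release.

Call:
{"name": "play_rows", "arguments": {
  "commands": [
    [[0,0,0,-0.1,0,0.15,4.0],[0,0,0,-0.12,0,0.3,4.0],[0,0,0,-0.12,0,0.35,4.0],[0,0,0,-0.12,0,0.35,4.0]]
  ]
}}

```text
clock: 11.47
tool_pos: [0.565, 0.0823, 0.0926]
orientation: [-179.9, 0.1, -82.0]
force: [-1.6, 6.5, 0.9]
opening: 0.0487
gripper_force: 29.9
```

Call:
{"name": "play_rows", "arguments": {
  "commands": [
    [[0,0,0,0,0,0,5.3],[0,0,0,0,0,0,5.8],[0,0,0,0,0,0,7],[0,0,0,0,0,0,8.7],[0,0,0,0,0,0,8.7],[0,0,0,0,0,0,8.7],[0,0,0,0,0,0,8.7],[0,0,0,0,0,0,8.7]]
  ]
}}

```text
clock: 12.13
tool_pos: [0.5644, 0.0812, 0.0923]
orientation: [180.0, 0.0, -82.0]
force: [-1.2, 0.5, -0.5]
opening: 0.0862
gripper_force: 0.0
```

Now straight up, and look.

Call:
{"name": "play_rows", "arguments": {
  "commands": [
    [[0,0,0,0,0,-2,8.7],[0,0,0,0,0,-5,8.7],[0,0,0,0,0,-8,8.7],[0,0,0,0,0,-12,8.7],[0,0,0,0,0,-16,8.7],[0,0,0,0,0,-20,8.7],[0,0,0,0,0,-23,8.7],[0,0,0,0,0,-23,8.7]]
  ]
}}

```text
clock: 12.8
tool_pos: [0.5671, 0.0815, 0.3302]
orientation: [-179.4, 0.1, -82.0]
force: [1.2, 0.8, 0.1]
opening: 0.0869
gripper_force: 0.0
```

Call:
{"name": "play_rows", "arguments": {
  "commands": [
    [[0,0,0,-4,0,0,8.7],[0,0,0,-8,0,0,8.7],[0,0,0,-12,0,0,8.7],[0,0,0,-16,0,0,8.7],[0,0,0,-20,0,0,8.7],[0,0,0,-24,0,0,8.7],[0,0,0,-26,0,0,8.7],[0,0,0,-26,0,0,8.7]]
  ]
}}

```text
clock: 13.47
tool_pos: [0.5274, 0.3427, 0.3211]
orientation: [179.9, -0.0, -81.8]
force: [-0.1, -0.4, -0.1]
opening: 0.0871
gripper_force: 0.0
```

Run:
```python
from plant import ctrl
import cv2, numpy as np
s=ctrl.snapshot("top")["color"]; t=ctrl.snapshot("scene")["color"]
a=[cv2.resize(x[...,::-1],(395,395),interpolation=cv2.INTER_CUBIC) for x in (s[175:275,165:265],t[125:225,215:315])]
cv2.imwrite("pics/end.png",np.hstack(a))
```

```text
(no output)
```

View pics/end.png

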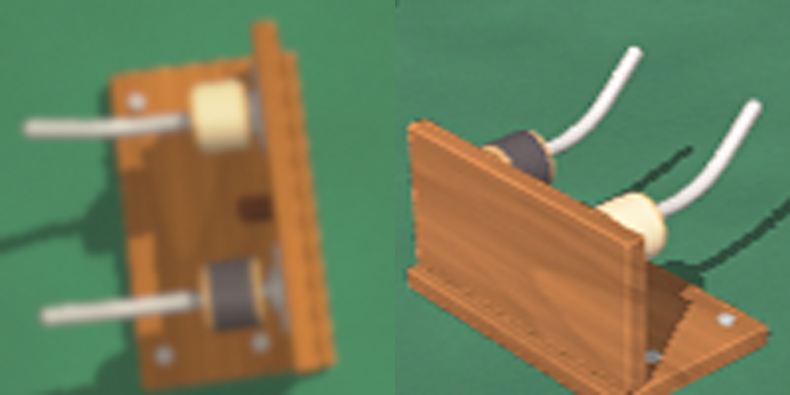

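The cream drum hangs level on the far arm against its collar (top crop (220,115)). The dark drum is unmoved.

```bash
python3 -c "
from plant import ctrl
print(ctrl.close_job())"
```

```text
the job is handed in; nothing more can be done
None
```

The cream drum is hanging on the empty arm, pushed home until I felt the collar and then let go, and the job is handed in at about 13.6 s of the 48 s allowed; no verdict came back, but the last picture shows it seated against the collar with the dark drum where it was.

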